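Heft two loudspeaker drivers and hold the one with the full magnet in the lamp light

ROBOT

A 6-joint arm with a two-finger parallel gripper is mounted at the origin on the work surface. World frame = base frame: x ahead of the robot, y to its left, z up, the work surface at z = 0. Lengths are in mm, angles in rad, forces in N, time in s.
With the tool pointing down it reaches from about 350 to 875 mm from the base axis. Payload 4.2 kg.
Tool frame: the origin (TCP) lies at the very end of the fingers, on their centre line; the grasp point (between the pads) lies arm.grip_depth behind it (arm.grip_depth is the distance from the TCP to the grasp point, in mm); x points along the fingers, y is the direction in which the jaws open and shut, and the axes are right-handed (so a half turn about x gives the same grasp; the last joint's range is limited). The gripper opens to 85 mm and grips with 20 to 120 N. Pads are 22 mm wide; open, the fingers measure 114 mm over their backs; the gripper's body (76 mm by 85 mm) begins 54 mm behind the grasp point. The pads swing forward as they close: fully open they stand 13 mm farther back than shut.
Start: joints at [1.548, 0.385, 0.008, 0, -1.194, -0.259], TCP at [173.771, 600.336, 231.312] pointing down, gripper open.
Joint ranges: [-3.14, 3.14], [-1.21, 2.06], [-1.07, 1.41], [-3.16, 2.05], [-2.99, -0.16], [-3.1, 3.1]. Speed limits (rad/s): [2.79, 2.79, 3.14, 3.14, 3.14, 3.14].

INTERFACE

Orientations are given as a unit quaternion [x, y, z, w].
In Python, from bench import arm, get_image, models gives the robot as it stands.
- The arm moves only by the tool arm_command, never from a script. Its argument "rows" is a list of rows, each an object of numbers: "dx", "dy", "dz": the shift along the tool's x, y, z in m; "wx", "wy", "wz": the turn, a rotation vector about the tool's x, y, z in degrees; "gripper": the closure, from -1 (fully open) to 1 (shut). A call has exactly 8 rows; each row is the pose to reach, as a shift and turn from the pose measured when the call began, along the tool's axes at that moment; what a row does not reach only later rows make up. A row lasts 1/10 s, in which the tool goes at most 50 mm and 8.59 degrees, less where a joint would pass 70% of its speed; a pose out of reach is approached as far as the arm can. A call with a gripper value outside its range is refused whole. The fingers move at their own pace and stop on an object; the grip force is fixed at half the most. Time passes only in rows, so rows that repeat a pose let the fingers close, or fill a call up. It gives the time, the measured TCP pose, the force and the opening at its end, in the units of the state.
- arm.read_state(): the state, without advancing time (a new reading comes with each control period).
- get_image(name): name is "scene" or "top" or "wrist"; returns a dict with "img" (384x512x3 uint8, red, green, blue), "K" (3x3 intrinsics, pixels), "rvec" (rotation vector, rad) and "tvec" (3), from world to camera coordinates, as OpenCV has them; the wrist camera has in their place "T_tool_cam" (4x4, takes a point from camera to tool coordinates, whose origin is the TCP and whose axes are the tool frame's). Camera axes: x right, y down, z forward; pixel columns grow to the right and rows downward; lengths in mm; the calibration is good to about 2 mm. A picture is of the moment at which its call begins: read the wrist's pose just before it. There is no depth.
- arm.job_done(): hands the job in, once; it reports no verdict.
Trained networks look in the newest picture that a camera, given by its name, has taken for a name from the list of things; names that differ only in an ending like _2 or _b are one class to them, and where a whole thing is asked for, a point or a joint stands for the part that bears it (a point fixed in the world has none). Each returns a list of dicts, best first, with "conf" (0 to 1); they miss things now and then, are a little off and sometimes report something else, mostly with a low value. They report only what shows in the picture. A call takes as long as a camera call. They do not tell look-alikes from the thing itself.
- models.cut_out(camera, query): "mask" (384x512 bool, what is visible of it) and "extent" ([left, top, right, bottom] in pixels, round what is visible of it).
The state is a dict: "clock": time; "joints": joint angles; "joint_vel": joint speeds; "joint_efforts": joint torques, N m; "position": TCP position; "ee_rot": TCP orientation; "contact_force": force on the tool from outside, world axes, zero at the start; "wrist_torque": the same for the moment, N m; "gripper_width": finger opening in mm.
Only numpy, scipy, OpenCV 4.12 (cv2) and the standard library are available. Lean on these libraries where they do the work, as an engineer would, in place of code of your own. Each camera call takes 0.05 s, during which the arm holds its last target.

TASK

Two look-alike loudspeaker drivers lie face down in the blue tray, and only the heavier one has a full magnet. Lift the left one clear of the tray to feel its weight and set it gently back in its place, then do the same with the right one; the lighter must end up back in its own compartment and the heavier is to be held, magnet up, in the lamp's beam 20 cm straight out from the middle of the shade's mouth, ready for me to solder. Finish while holding it there, still and by the gripper alone, drop neither, and leave the other things on the bench where they are.

Things in the scene. Friction and masses are not known exactly. Their poses are not given: they have to be found in the camera images.
- driver_a_can (a point): One 3-inch loudspeaker driver lying face down, 60 mm high: black flange 84 mm across, 4 mm thick; basket narrowing to 49 mm; on top a metal can 54 mm in diameter, 34 mm high, to grip. Point: the can's centre, 43 mm above the underside; z up its axis. 0.18 to 0.53 kg; the two look the same, differ by 90 g or more, and may start in either compartment.
- driver_b_can (a point): The other 3-inch loudspeaker driver lying face down, 60 mm high: black flange 84 mm across, 4 mm thick; basket narrowing to 49 mm; on top a metal can 54 mm in diameter, 34 mm high, to grip. Point: the can's centre, 43 mm above the underside; z up its axis. 0.18 to 0.53 kg; the two look the same, differ by 90 g or more, and may start in either compartment.
- tray: fixed blue plastic tray 124 mm (its x) by 236 mm (its y) by 16 mm high, walls and floor 4 mm thick, with one wall across the middle that makes two equal compartments side by side, each 116 by 112 mm inside. Origin at the centre of its underside, on the bench; its y axis points to the robot's left.
- left_place (a point): centre of the inner floor of the tray's left compartment (on the robot's left, tray +y), 4 mm above the bench, 58 mm from the tray's centre. A driver standing there starts within 4 mm of the middle; its can's centre is then 43 mm above this point.
- right_place (a point): the same for the right compartment (on the robot's right, tray -y).
- lamp: fixed desk lamp: round black foot 150 mm across, black stem, silver conical shade 112 mm across at its mouth, on the left of the bench. Origin at the centre of the foot's underside on the bench. The beam leaves along the lamp's own -y, 30 degrees below level.
- lamp_mouth (a point): centre of the shade's mouth, 100 mm from the foot's centre along the lamp's own -y, 300 mm above the bench.
- lamp_spot (a point): the point where the centre of the driver's can is to be held: on the lamp's beam, 200 mm straight out from the centre of the mouth; 273 mm from the foot's centre along the lamp's own -y and 200 mm above the bench.
- screwdriver_grip (a point): orange-handled screwdriver 190 mm long lying in front of the tray; leave alone.
- solder_reel: yellow reel of solder 56 mm across, 40 mm high, standing beyond the tray; origin under its centre; leave alone.
- flux_tin: flat brass-coloured tin 51 mm across, 19 mm high, beyond the tray; origin under its centre; leave alone.
- solder_gun: red pistol-shaped soldering gun lying on its side, 250 by 160 mm, 46 mm high; origin under its body's centre; leave alone.
- capacitor: dark blue electrolytic capacitor with an aluminium top, standing upright, 30 mm across, 40 mm high; origin under its centre; leave alone.
- loupe: black hand lens lying flat, glass 62 mm across, 160 mm long overall, 13 mm high; origin under the glass; leave alone.
Things that resemble listed ones, but are neither listed nor needed, are in the scene too. What is shaped like the part that bears driver_b_can but pink or red is not meant.

How it is judged (in metres and radians):
On the way, in this order (a step that is already met when the one before it is completed fails the run):
1. the driver from the left compartment is lifted clear of the tray in the gripper while the other rests in the right compartment ((((height (world z) of driver_a_can above 0.068 m and contact force between driver_a and the fingers above 0.5 N) and (y of driver_b_can in the frame of tray between -0.078 and -0.038 m and x of driver_b_can in the frame of tray between -0.02 and 0.02 m and z of driver_b_can in the frame of tray below 0.051 m and angle between driver_b_can's own z axis and vertical below 0.1 rad)) or ((height (world z) of driver_b_can above 0.068 m and contact force between driver_b and the fingers above 0.5 N) and (y of driver_a_can in the frame of tray between -0.078 and -0.038 m and x of driver_a_can in the frame of tray between -0.02 and 0.02 m and z of driver_a_can in the frame of tray below 0.051 m and angle between driver_a_can's own z axis and vertical below 0.1 rad)))), for 0.3 s.
2. the driver from the right compartment is lifted clear of the tray in the gripper while the other rests back in the left compartment ((((height (world z) of driver_a_can above 0.068 m and contact force between driver_a and the fingers above 0.5 N) and (y of driver_b_can in the frame of tray between 0.038 and 0.078 m and x of driver_b_can in the frame of tray between -0.02 and 0.02 m and z of driver_b_can in the frame of tray below 0.051 m and angle between driver_b_can's own z axis and vertical below 0.1 rad)) or ((height (world z) of driver_b_can above 0.068 m and contact force between driver_b and the fingers above 0.5 N) and (y of driver_a_can in the frame of tray between 0.038 and 0.078 m and x of driver_a_can in the frame of tray between -0.02 and 0.02 m and z of driver_a_can in the frame of tray below 0.051 m and angle between driver_a_can's own z axis and vertical below 0.1 rad)))), for 0.3 s.
At the end, for the whole second after the job is handed in: The heavier driver is held still in the fingers alone, upright within 0.3 rad, its can's centre within 40 mm of the lamp's spot; the lighter (the one that presses on the tray with under 3 N) stands released, flat and at rest within 20 mm of the middle of its own compartment (((distance between driver_a_can and lamp_spot below 0.04 m and angle between driver_a_can's own z axis and vertical below 0.3 rad and height (world z) of driver_a_can above 0.15 m and contact force between driver_a and the fingers above 1 N and contact force between driver_a and lamp below 0.1 N and linear speed of driver_a below 0.03 m/s and ((y of driver_b_can in the frame of tray between 0.038 and 0.078 m and x of driver_b_can in the frame of tray between -0.02 and 0.02 m and z of driver_b_can in the frame of tray below 0.051 m and angle between driver_b_can's own z axis and vertical below 0.1 rad) or (y of driver_b_can in the frame of tray between -0.078 and -0.038 m and x of driver_b_can in the frame of tray between -0.02 and 0.02 m and z of driver_b_can in the frame of tray below 0.051 m and angle between driver_b_can's own z axis and vertical below 0.1 rad)) and distance of driver_b_can from where it was at the start of the episode below 0.035 m and linear speed of driver_b below 0.02 m/s and contact force between driver_b and tray between 1 and 3.05 N and contact force between driver_b and the arm below 0.1 N and contact force between driver_b and the fingers below 0.1 N) or (distance between driver_b_can and lamp_spot below 0.04 m and angle between driver_b_can's own z axis and vertical below 0.3 rad and height (world z) of driver_b_can above 0.15 m and contact force between driver_b and the fingers above 1 N and contact force between driver_b and lamp below 0.1 N and linear speed of driver_b below 0.03 m/s and ((y of driver_a_can in the frame of tray between 0.038 and 0.078 m and x of driver_a_can in the frame of tray between -0.02 and 0.02 m and z of driver_a_can in the frame of tray below 0.051 m and angle between driver_a_can's own z axis and vertical below 0.1 rad) or (y of driver_a_can in the frame of tray between -0.078 and -0.038 m and x of driver_a_can in the frame of tray between -0.02 and 0.02 m and z of driver_a_can in the frame of tray below 0.051 m and angle between driver_a_can's own z axis and vertical below 0.1 rad)) and distance of driver_a_can from where it was at the start of the episode below 0.035 m and linear speed of driver_a below 0.02 m/s and contact force between driver_a and tray between 1 and 3.05 N and contact force between driver_a and the arm below 0.1 N and contact force between driver_a and the fingers below 0.1 N))); the arm keeps its last pose, push and grip.
It fails at once if a driver is let fall (faster than 0.5 m/s while out of the fingers) ((linear speed of driver_a above 0.5 m/s and contact force between driver_a and the fingers below 0.05 N) or (linear speed of driver_b above 0.5 m/s and contact force between driver_b and the fingers below 0.05 N)).
It fails at once if another thing on the bench (screwdriver, reel, tin, gun, capacitor, hand lens) is moved by more than 30 mm (distance of any of screwdriver_grip, solder_reel, flux_tin, solder_gun, capacitor, loupe from where it was at the start of the episode above 0.03 m).
It also fails if it takes over 64 s, if anything falls off the work surface, if the arm or the gripper's body presses on something with over 40 N, if the wrist force passes 120 N, or if a joint passes its speed limit or range.

## Working session

There is one attempt and no reset: what is moved stays moved. The work goes in short steps, Python scripts to look and compute and a tool call to move; the robot and the scene stay as the last step left them, time stands still between calls to the robot, and variables do not carry over. Pictures are saved under pics/ and viewed, and the job is handed in when it is done.

Besides the shell and the picture viewer there is one more tool, called after "Request:" as name(argument=value, ...), one argument or row to a line, values as JSON. arm_command: Moves the arm, as the interface text tells. Its arguments: {"type":"object","properties":{"rows":{"type":"array"}},"required":["rows"]}

```bash
ls; mkdir -p pics; python3 - <<'E'
from bench import arm,get_image,models
import cv2,numpy as np
print(arm.read_state(), arm.grip_depth)
for n in("scene","top"):
    d=get_image(n); cv2.imwrite(f"pics/{n}0.png",d["img"][:,:,::-1])
    print(n,d["K"],d["rvec"],d["tvec"])
    for q in("driver_a_can","tray","lamp"):
        for r in models.cut_out(n,q): print(q,r["conf"],r["extent"])
E
```

```text
pics
{'clock': 0.0, 'joints': array([ 1.54760940e+00,  3.85571219e-01,  6.61674188e-03, -5.23203651e-04,
       -1.19401902e+00, -2.58633418e-01]), 'joint_vel': array([-1.05227664e-03, -7.01137468e-05,  5.16127436e-04, -1.63118877e-03,
        9.57580997e-04,  4.69223375e-04]), 'joint_efforts': array([-1.40617749e-04, -3.92293918e+01,  1.88403010e+01,  4.18629706e+00,
       -4.69669205e-03, -7.05903773e-06]), 'position': array([173.60770588, 599.78358554, 230.20560197]), 'ee_rot': array([-0.70000799,  0.10016125,  0.70016866,  0.09859203]), 'contact_force': array([ 0.21350875, -0.17490898, -0.72811378]), 'wrist_torque': array([-0.0168233 ,  0.0349796 , -0.03706408]), 'gripper_width': 85.16515548415248} 18.700000000000003
scene [[402.21578701   0.         253.58028197]
 [  0.         402.21578701 194.92460925]
 [  0.           0.           1.        ]] [ 1.94040751  1.18158724 -0.58381632] [-335.48580405 -111.96945117 1777.03279603]
driver_a_can 0.82 [204.2, 233.5, 232.6, 259.5]
driver_a_can 0.34 [158.1, 235.0, 184.4, 252.6]
tray 0.93 [159.0, 234.9, 243.4, 281.2]
lamp 0.97 [325.5, 113.2, 370.0, 212.9]
lamp 0.55 [173.6, 245.6, 201.5, 271.6]
top [[364.83895544   0.         253.22986939]
 [  0.         364.83895544 191.34157197]
 [  0.           0.           1.        ]] [ 2.12743021 -2.09496883  0.18529544] [  85.68399335  551.36021427 1307.15642614]
driver_a_can 0.65 [286.5, 184.7, 301.9, 205.9]
tray 0.91 [274.5, 175.7, 337.0, 210.5]
lamp 0.72 [99.2, 162.5, 159.4, 217.1]
```

View pics/scene0.png

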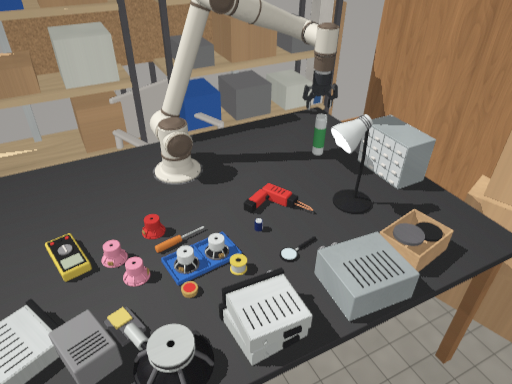

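View pics/top0.png

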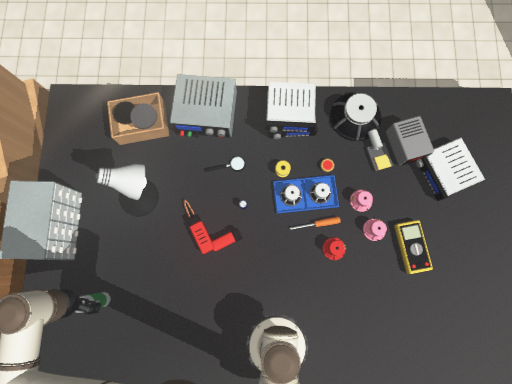

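```bash
cat > h.py <<'E'
import numpy as np,cv2
from bench import arm,get_image,models
from scipy.spatial.transform import Rotation as R
def ext(d):
    if "rvec" in d:
        Rm=cv2.Rodrigues(np.array(d["rvec"],float))[0]; return Rm,np.array(d["tvec"],float).ravel()
    s=d["state"]; Rt=R.from_quat(s["ee_rot"]).as_matrix(); p=np.array(s["position"])
    T=np.array(d["T_tool_cam"]); Rwc=Rt@T[:3,:3]; c=p+Rt@T[:3,3]
    return Rwc.T,-Rwc.T@c
def grab(n):
    s=arm.read_state(); d=get_image(n); d["state"]=s; return d
def toplane(d,uv,z):
    Rm,t=ext(d); c=-Rm.T@t
    uv=np.atleast_2d(np.array(uv,float)); r=np.c_[uv,np.ones(len(uv))]@np.linalg.inv(np.array(d["K"])).T@Rm
    return c+r*((z-c[2])/r[:,2])[:,None]
def proj(d,P):
    Rm,t=ext(d); q=np.atleast_2d(P)@Rm.T+t; q=q@np.array(d["K"]).T; return q[:,:2]/q[:,2:]
def save(d,name,box=None,s=1):
    im=d["img"][:,:,::-1]
    if box: im=im[box[1]:box[3],box[0]:box[2]]
    cv2.imwrite("pics/"+name,cv2.resize(im,None,fx=s,fy=s,interpolation=cv2.INTER_CUBIC))
E
python3 - <<'E'
from h import *
d=grab("top"); e=grab("scene")
save(d,"t1.png",(260,140,400,260),5); save(d,"t2.png",(70,140,220,260),5)
save(e,"s1.png",(90,200,250,300),5); save(e,"s2.png",(300,100,400,220),5)
print("camtop",-ext(d)[0].T@ext(d)[1],"camscene",-ext(e)[0].T@ext(e)[1])
m=models.cut_out("top","tray")[0]["mask"].astype(np.uint8)
m=cv2.morphologyEx(m,cv2.MORPH_CLOSE,np.ones((9,9)))
c=max(cv2.findContours(m,0,1)[0],key=cv2.contourArea)
b=cv2.boxPoints(cv2.minAreaRect(c)); print(b); P=toplane(d,b,16);print(P,P.mean(0),np.linalg.norm(np.diff(P,axis=0),axis=1))
E
```

```text
camtop [ 288.15444702   66.8410746  1390.14281295] camscene [1476.30483434 -404.4546215   969.47095683]
[[271.95428 181.2251 ]
 [334.53577 173.5932 ]
 [338.5774  206.73447]
 [275.9959  214.36636]]
[[ 598.23238416   23.39879202   16.        ]
 [ 631.60690702 -217.79536312   16.        ]
 [ 502.44531796 -229.73622169   16.        ]
 [ 469.80665599    7.18157088   16.        ]] [ 550.52281628 -104.23780548   16.        ] [243.49225707 129.71237486 239.15543626]
```

View pics/t1.png

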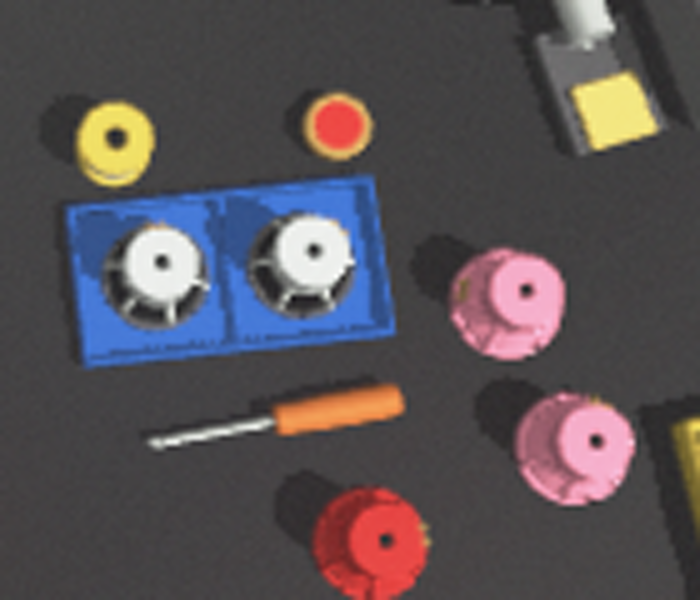

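View pics/t2.png

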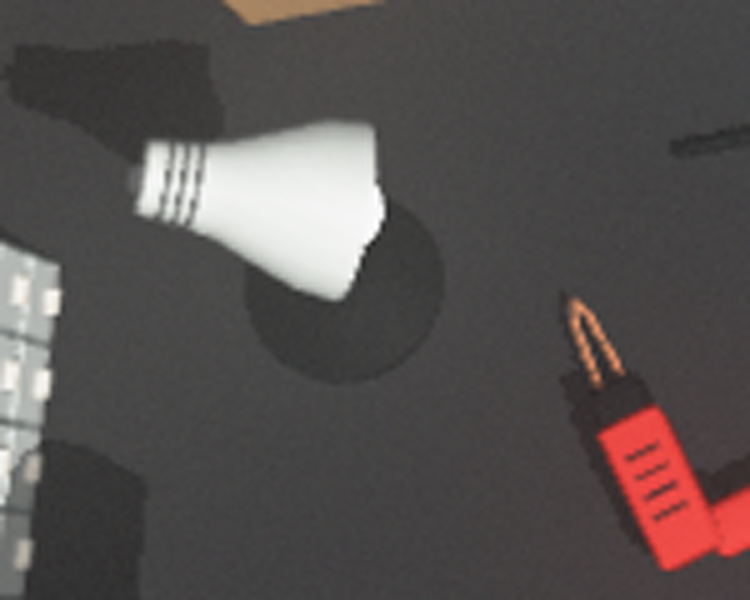

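View pics/s1.png

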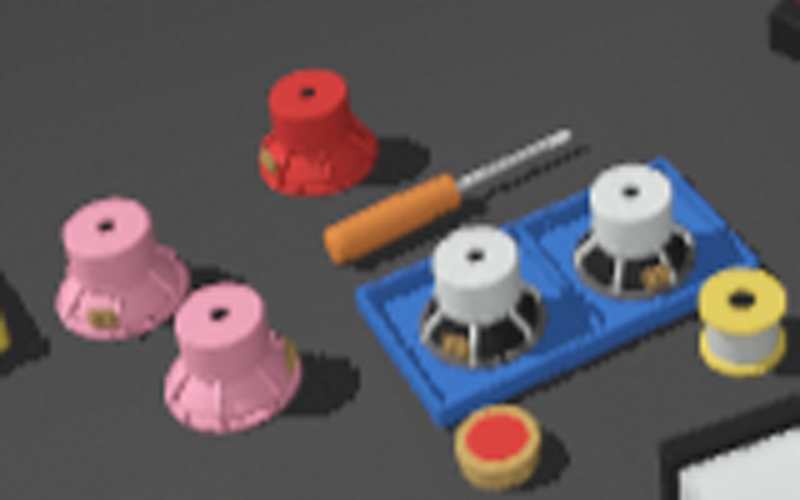

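View pics/s2.png

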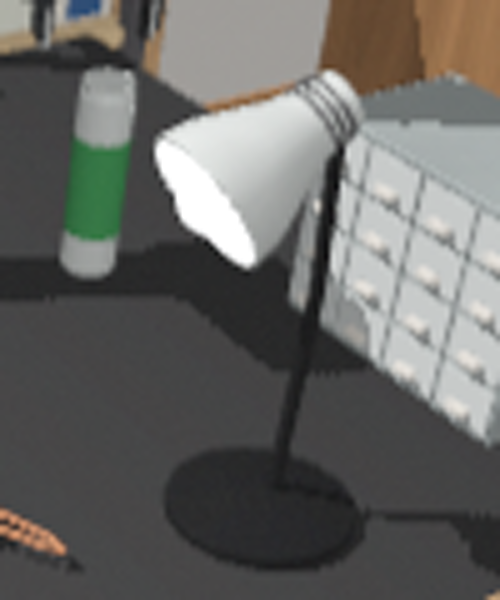

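```bash
cat > lampfit.py <<'E'
from h import *
from scipy.optimize import least_squares
d=grab("top"); e=grab("scene")
px=lambda p,o:(np.array(p)+.5)/5-.5+np.array(o)
foot=toplane(d,px((344,284),(70,140)),3)[0]; print("foot top",foot, "scene",toplane(e,px((264,505),(300,100)),3)[0])
def rim(f,yaw):
    th=np.linspace(0,2*np.pi,181); b=R.from_euler('z',yaw).as_matrix()
    L=np.array([0,-100,300])+56*(np.outer(np.cos(th),[1,0,0])+np.outer(np.sin(th),[0,-.5,.866]))
    return L@b.T+f
ob=[(d,px((375,125),(70,140))),(d,px((343,300),(70,140))),(e,px((157,145),(300,100))),(e,px((252,268),(300,100)))]
def res(v):
    f=np.array([v[0],v[1],0]); r=rim(f,v[2])
    o=[]
    for c,p in ob:
        q=proj(c,r); o.append(np.min(np.linalg.norm(q-p,axis=1)))
    return o+[(v[0]-foot[0])/3,(v[1]-foot[1])/3]
best=None
for y0 in np.radians([-40,-20,0,20,40]):
    s=least_squares(res,[foot[0],foot[1],y0],diff_step=1e-3); print(s.x,s.cost)
    if best is None or s.cost<best.cost:best=s
f=np.array([*best.x[:2],0]);yaw=best.x[2];b=R.from_euler('z',yaw).as_matrix()
spot=f+b@[0,-273,200]; print("spot",spot,"mouth",f+b@[0,-100,300],res(best.x))
for n,c,bx in(("top",d,(70,140,220,260)),("scene",e,(280,90,400,220))):
    im=c["img"].copy(); im=cv2.resize(im[bx[1]:bx[3],bx[0]:bx[2]],None,fx=5,fy=5)
    th=np.linspace(0,6.28,100)
    for P,col in((rim(f,yaw),(255,0,0)),(f+75*np.c_[np.cos(th),np.sin(th),0*th],(0,255,0)),(spot[None],(0,0,255))):
        for q in (proj(c,P)-bx[:2])*5: cv2.circle(im,(int(q[0]),int(q[1])),2,col,-1)
    cv2.imwrite(f"pics/fit_{n}.png",im[:,:,::-1])
E
python3 lampfit.py
python3 - <<'E'
from h import *
d=grab("top"); e=grab("scene")
px=lambda p,o:(np.array(p)+.5)/5-.5+np.array(o)
P=toplane(d,px([(67,205),(374,177),(396,333),(84,367)],(260,140)),14); print(P.round(1),P.mean(0),np.linalg.norm(np.diff(P,axis=0),axis=1))
print("cans top",toplane(d,px([(162,262),(314,250)],(260,140)),64).round(1))
print("cans scene",toplane(e,px([(631,191),(476,256)],(90,200)),64).round(1))
E
```

```text
foot top [533.90566014 541.10654761   3.        ] scene [533.42391422 543.83257125   3.        ]
[ 5.33921011e+02  5.38349158e+02 -5.48885356e-02] 1.0834252360529268
[ 5.33545023e+02  5.38910241e+02 -5.11186045e-02] 1.090625782926797
[ 5.34705575e+02  5.39423199e+02 -6.21034144e-02] 1.182163291122398
[ 5.34518581e+02  5.39373013e+02 -6.06485020e-02] 1.1498907391240922
[ 5.34480070e+02  5.38947495e+02 -6.03625679e-02] 1.0793421364586406
spot [518.01109428 266.44470095 200.        ] mouth [528.4474781  439.12962181 300.        ] [np.float64(0.601718383457638), np.float64(0.9071524267269108), np.float64(0.39993483711206923), np.float64(0.5090578036541927), np.float64(0.19146992023756107), np.float64(-0.7196841549297991)]
[[ 601.2   19.3   14. ]
 [ 626.5 -217.5   14. ]
 [ 504.8 -231.1   14. ]
 [ 475.3    5.6   14. ]] [ 551.96354159 -105.92623709   14.        ] [238.20692501 122.43249505 238.48835523]
cans top [[ 547.6  -49.4   64. ]
 [ 558.1 -161.6   64. ]]
cans scene [[ 549.8  -50.6   64. ]
 [ 561.  -162.4   64. ]]
```

View pics/fit_top.png

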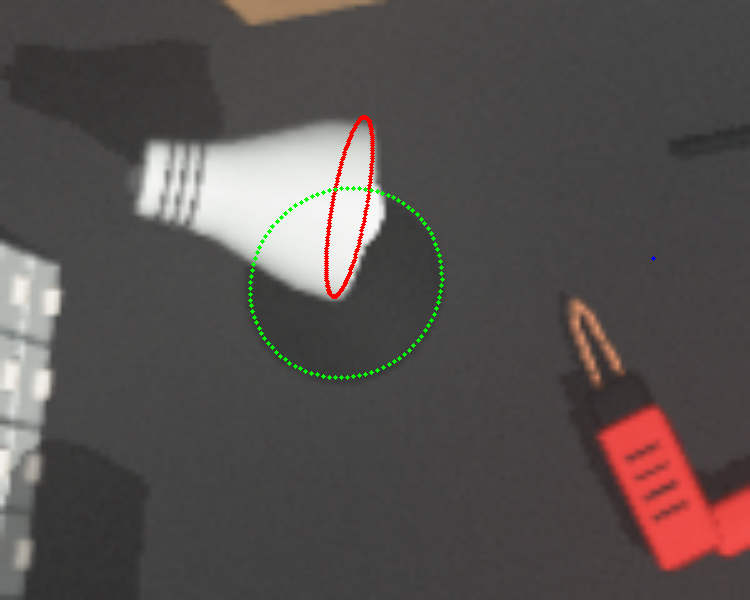

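View pics/fit_scene.png

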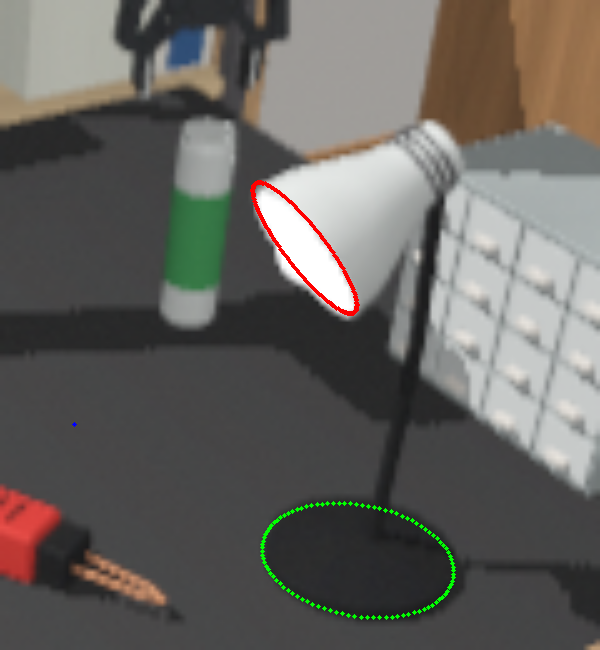

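```bash
cat > lf2.py <<'E'
exec(open('lampfit.py').read().split("best=None")[0])
nt=px((142,177),(70,140)); ns=px((343,93),(300,100))
def res2(v):
    o=res(v[:3]); b=R.from_euler('z',v[2]).as_matrix()
    n=np.array([v[0],v[1],0])+b@(np.array([0,-100,300])+v[3]*np.array([0,.866,.5]))
    return o+list(proj(d,n)[0]-nt)+list(proj(e,n)[0]-ns)
for y0 in np.radians([-20,-5,0,10,20]):
    s=least_squares(res2,[foot[0],foot[1],y0,130],diff_step=1e-3); print(s.x,s.cost)
print(np.round(res2(s.x),2))
b=R.from_euler('z',s.x[2]).as_matrix();print(np.array([s.x[0],s.x[1],0])+b@[0,-273,200])
E
python3 lf2.py; python3 - <<'E'
from bench import arm
print(arm.read_state()["clock"])
E
```

```text
foot top [533.90566014 541.10654761   3.        ] scene [533.42391422 543.83257125   3.        ]
[ 5.33237909e+02  5.38728371e+02 -4.40435961e-02  1.20250036e+02] 1.205281218538391
[ 5.33319792e+02  5.38763724e+02 -4.91614423e-02  1.20237601e+02] 1.203522670575958
[ 5.33252409e+02  5.38729421e+02 -4.96271022e-02  1.20245645e+02] 1.2031797003943443
[ 5.33334890e+02  5.38857856e+02 -4.93026315e-02  1.20117761e+02] 1.204681672473333
[ 5.33377571e+02  5.38701911e+02 -5.05780865e-02  1.20240399e+02] 1.2058208854411978
[ 0.64  0.69  0.59  0.56 -0.18 -0.8   0.02 -0.35  0.13  0.24]
[519.57563973 266.05102304 200.        ]
0.85
```

```bash
cat >> h.py <<'E'
def plan(target,yaw=None):
    """yaw: world angle of tool y axis (tool down)"""
    s=arm.read_state(); Rt=R.from_quat(s["ee_rot"]).as_matrix(); p=np.array(s["position"])
    d=Rt.T@(np.array(target)-p)
    print("t",round(float(s["clock"]),2),"pos",p.round(1),"F",s["contact_force"].round(2),"w",round(float(s["gripper_width"]),1),"j",s["joints"].round(2))
    print("d m",(d/1000).round(4),"dist",np.linalg.norm(d).round(1), "tool y az",np.degrees(np.arctan2(Rt[1,1],Rt[0,1])).round(1),"x axis",Rt[:,0].round(3))
    if yaw is not None:
        y=np.array([np.cos(yaw),np.sin(yaw),0]);x=np.array([0,0,-1.]);T=np.c_[x,y,np.cross(x,y)]
        print("rv deg",np.degrees(R.from_matrix(Rt.T@T).as_rotvec()).round(2))
E
python3 - <<'E'
from h import *
plan([350,220,330]); plan([350,220,330],np.pi/2+.115);plan([350,220,330],-np.pi/2+.115)
d=grab("top")
px=lambda p:(np.array(p)+.5)/5-.5+np.array((260,140))
print(toplane(d,px([(115,138)]),40),toplane(d,px([(338,125)]),19),toplane(d,px([(340,405),(150,442)]),10),toplane(d,[(243,204)],40),toplane(d,[(95,300)],150))
E
```

```text
t 0.85 pos [173.8 600.3 231.3] F [ 0.3  -0.68  0.65] w 85.2 j [ 1.55  0.38  0.01  0.   -1.19 -0.26]
d m [-0.0987  0.3163 -0.2751] dist 430.6 tool y az -106.1 x axis [ 0.  0. -1.]
t 0.85 pos [173.8 600.3 231.3] F [ 0.3  -0.68  0.65] w 85.2 j [ 1.55  0.38  0.01  0.   -1.19 -0.26]
d m [-0.0987  0.3163 -0.2751] dist 430.6 tool y az -106.1 x axis [ 0.  0. -1.]
rv deg [157.27   0.     0.  ]
t 0.85 pos [173.8 600.3 231.3] F [ 0.3  -0.68  0.65] w 85.2 j [ 1.55  0.38  0.01  0.   -1.19 -0.26]
d m [-0.0987  0.3163 -0.2751] dist 430.6 tool y az -106.1 x axis [ 0.  0. -1.]
rv deg [-22.73  -0.     0.  ]
[[648.19141009 -16.04051445  40.        ]] [[ 666.34223311 -189.7966668    19.        ]] [[ 449.74735425 -188.19688405   10.        ]
 [ 419.55449189  -44.63683318   10.        ]] [[503.91959432 131.96549764  40.        ]] [[159.09113817 607.6447412  150.        ]]
```

Request:
arm_command(
  rows=[
    {"dx": -0.05, "dy": 0, "dz": 0, "wx": 0, "wy": 0, "wz": 0, "gripper": -1},
    {"dx": -0.09, "dy": 0.01, "dz": -0.01, "wx": 0, "wy": 0, "wz": 0, "gripper": -1},
    {"dx": -0.1, "dy": 0.05, "dz": -0.045, "wx": -4, "wy": 0, "wz": 0, "gripper": -1},
    {"dx": -0.1, "dy": 0.085, "dz": -0.075, "wx": -8, "wy": 0, "wz": 0, "gripper": -1},
    {"dx": -0.1, "dy": 0.12, "dz": -0.105, "wx": -12, "wy": 0, "wz": 0, "gripper": -1},
    {"dx": -0.1, "dy": 0.155, "dz": -0.135, "wx": -16, "wy": 0, "wz": 0, "gripper": -1},
    {"dx": -0.1, "dy": 0.19, "dz": -0.165, "wx": -20, "wy": 0, "wz": 0, "gripper": -1},
    {"dx": -0.1, "dy": 0.225, "dz": -0.195, "wx": -22.7, "wy": 0, "wz": 0, "gripper": -1},
  ],
)

```text
clock: 1.7
position: [298.9, 328.1, 331.6]
ee_rot: [0.706, 0.042, -0.706, 0.041]
contact_force: [0.3, -0.5, -0.5]
gripper_width: 85.4
```

```bash
python3 - <<'E'
from h import *
plan([500,-60,300],-np.pi/2+.115)
E
```

```text
t 1.7 pos [298.9 328.1 331.6] F [ 0.29 -0.51 -0.47] w 85.4 j [ 1.2   0.01 -0.22  0.   -1.34  0.49]
d m [ 0.0314  0.409  -0.1543] dist 438.3 tool y az -83.3 x axis [ 0.     0.001 -1.   ]
rv deg [ 0.13 -0.03  0.04]
```

Request:
arm_command(
  rows=[
    {"dx": 0, "dy": 0.045, "dz": -0.015, "wx": 0, "wy": 0, "wz": 0, "gripper": -1},
    {"dx": 0, "dy": 0.09, "dz": -0.03, "wx": 0, "wy": 0, "wz": 0, "gripper": -1},
    {"dx": 0, "dy": 0.135, "dz": -0.045, "wx": 0, "wy": 0, "wz": 0, "gripper": -1},
    {"dx": 0, "dy": 0.18, "dz": -0.06, "wx": 0, "wy": 0, "wz": 0, "gripper": -1},
    {"dx": 0, "dy": 0.225, "dz": -0.08, "wx": 0, "wy": 0, "wz": 0, "gripper": -1},
    {"dx": 0.01, "dy": 0.27, "dz": -0.1, "wx": 0, "wy": 0, "wz": 0, "gripper": -1},
    {"dx": 0.02, "dy": 0.315, "dz": -0.12, "wx": 0, "wy": 0, "wz": 0, "gripper": -1},
    {"dx": 0.03, "dy": 0.36, "dz": -0.14, "wx": 0, "wy": 0, "wz": 0, "gripper": -1},
  ],
)

```text
clock: 2.5
position: [480.4, -14.4, 301.8]
ee_rot: [0.707, 0.042, -0.705, 0.041]
contact_force: [0.4, 0.1, 1.2]
gripper_width: 85.2
```

```bash
python3 - <<'E'
from h import *
d=grab("wrist"); save(d,"w1.png",None,1.5)
plan([548,-50,200],-np.pi/2+.115)
E
```

```text
t 2.55 pos [482.  -19.2 299.2] F [ 3.77 -1.93  0.09] w 85.6 j [ 0.3   0.09 -0.21  0.   -1.27  1.38]
d m [ 0.0991  0.0378 -0.0624] dist 123.1 tool y az -83.6 x axis [-0.002 -0.002 -1.   ]
rv deg [-0.23  0.14 -0.09]
```

View pics/w1.png

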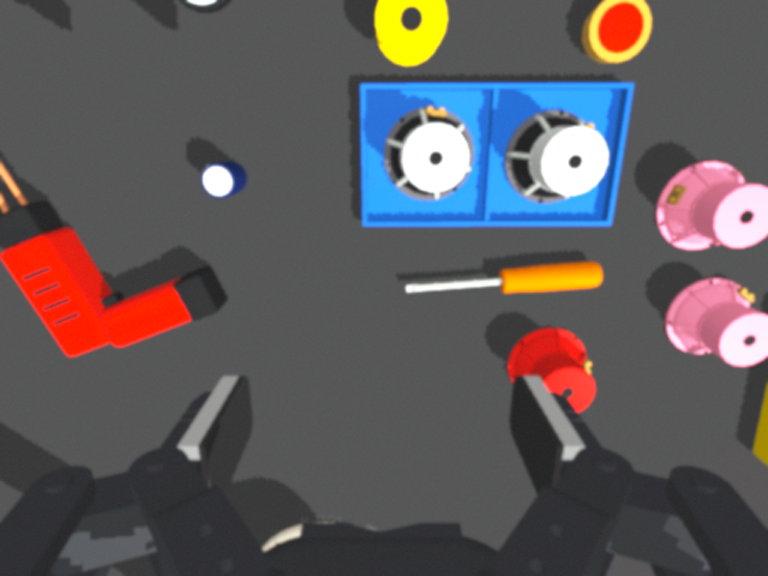

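```bash
cat > wm.py <<'E'
import sys
from h import *
d=grab("wrist"); save(d,sys.argv[1],None,1.5)
plan([548,-50,200],-np.pi/2+.115)
import pickle; pickle.dump(d,open("w.pkl","wb"))
g=cv2.cvtColor(d["img"],cv2.COLOR_RGB2HSV)
m=((g[:,:,2]>200)&(g[:,:,1]<40)).astype(np.uint8)
n,l,st,c=cv2.connectedComponentsWithStats(m)
for i in range(1,n):
    if st[i,4]>150:
        cn=cv2.findContours((l==i).astype(np.uint8),0,1)[0][0]
        if len(cn)<8: continue
        el=cv2.minEnclosingCircle(cn); print(st[i],np.round(el[0],1),round(el[1],1),toplane(d,el[0],64)[0].round(1))
g2=((g[:,:,0]>98)&(g[:,:,0]<118)&(g[:,:,1]>150)&(g[:,:,2]>120)).astype(np.uint8)
n,l,st,c=cv2.connectedComponentsWithStats(cv2.morphologyEx(g2,cv2.MORPH_CLOSE,np.ones((3,3))))
i=1+np.argmax(st[1:,4]); cn=cv2.findContours((l==i).astype(np.uint8),0,1)[0]
cn=max(cn,key=cv2.contourArea); P=toplane(d,cn[:,0].astype(float),16)[:,:2].astype(np.float32)
print(cv2.minAreaRect(P))
E
python3 wm.py w2.png
```

```text
t 2.6 pos [480.6 -16.8 299.5] F [-0.55  1.   -0.2 ] w 85.2 j [ 0.3   0.09 -0.21 -0.   -1.27  1.38]
d m [ 0.0993  0.0404 -0.0638] dist 124.7 tool y az -83.7 x axis [-0.003 -0.001 -1.   ]
rv deg [-0.32  0.2  -0.02]
[ 261   81   49   51 1697] [282.5 102.5] 29.7 [552.7 -46.   64. ]
[ 356   81   46   50 1628] [375.9 103.6] 26.7 [ 563.9 -157.3   64. ]
[130 112  20  20 317] [139.3 121.3] 10.4 [511.4 124.2  64. ]
[ 474  123   38   40 1095] [493.7 142.3] 22.4 [ 534.9 -314.4   64. ]
[267 186  64   9 259] [298.5 190. ] 31.6 [445.8 -82.6  64. ]
[478 209  34  33 838] [495.2 223.8] 19.7 [ 427.6 -357.2   64. ]
((554.9408569335938, -105.58824920654297), (126.06649017333984, 237.95358276367188), 6.905170917510986)
```

Request:
arm_command(
  rows=[
    {"dx": 0.03, "dy": 0.01, "dz": -0.02, "wx": 0, "wy": 0, "wz": 0, "gripper": -1},
    {"dx": 0.06, "dy": 0.02, "dz": -0.035, "wx": 0, "wy": 0, "wz": 0, "gripper": -1},
    {"dx": 0.09, "dy": 0.03, "dz": -0.05, "wx": 0, "wy": 0, "wz": 0, "gripper": -1},
    {"dx": 0.12, "dy": 0.037, "dz": -0.065, "wx": 0, "wy": 0, "wz": 0, "gripper": -1},
    {"dx": 0.15, "dy": 0.04, "dz": -0.065, "wx": 0, "wy": 0, "wz": 0, "gripper": -1},
    {"dx": 0.18, "dy": 0.04, "dz": -0.065, "wx": 0, "wy": 0, "wz": 0, "gripper": -1},
    {"dx": 0.19, "dy": 0.04, "dz": -0.065, "wx": 0, "wy": 0, "wz": 0, "gripper": -1},
    {"dx": 0.19, "dy": 0.04, "dz": -0.065, "wx": 0, "wy": 0, "wz": 0, "gripper": -1},
  ],
)

```text
clock: 3.4
position: [548.2, -49.3, 108.3]
ee_rot: [-0.704, -0.039, 0.708, -0.039]
contact_force: [-0.0, -0.5, 0.5]
gripper_width: 85.6
```

```bash
python3 wm.py w3.png
```

```text
t 3.45 pos [549.3 -49.2 109.9] F [ 0.27 -0.62  0.93] w 85.4 j [ 0.2   0.38 -0.33  0.   -0.86  1.48]
d m [-0.0901  0.0007  0.0017] dist 90.1 tool y az -83.7 x axis [-0.003 -0.001 -1.   ]
rv deg [-0.26  0.17 -0.04]
[ 217  181   83   70 4085] [258.  213.5] 41.7 [553.  -51.5  64. ]
[ 384  182   79   72 4140] [423. 218.] 41.3 [ 561.9 -161.6   64. ]
[  0 216  29  28 596] [ 14. 228.] 16.6 [524.1 111.4  64. ]
[238 312  93   8 172] [284.  315.5] 46.1 [472.  -80.7  64. ]
((554.9447021484375, -106.00466918945312), (125.55890655517578, 236.60977172851562), 6.911892890930176)
```

View pics/w3.png

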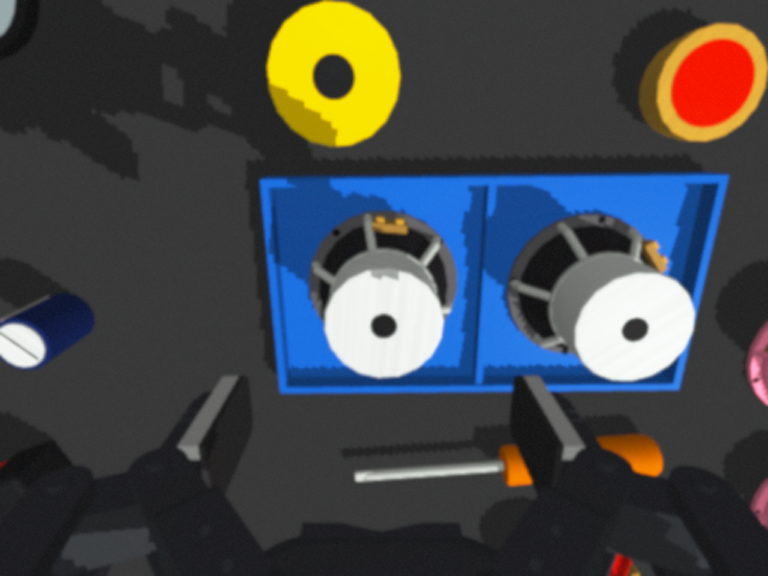

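```bash
python3 - <<'E'
from h import *
import pickle; d=pickle.load(open("w.pkl","rb"))
px=lambda p:(np.array(p)+.5)/1.5-.5
print(toplane(d,px([(383.5,325.5),(635,329)]),64).round(1), "rim centers",toplane(d,px([(384,324),(634,322)]),64).round(1))
print(proj(d,[d["state"]["position"]])*1.5, np.array(d["T_tool_cam"]).round(2))
t=np.array([554.9,-106]);y=np.array([-np.sin(np.radians(6.9)),np.cos(np.radians(6.9))]);print(t+58*y,t-58*y)
E
```

```text
[[ 550.4  -50.1   64. ]
 [ 561.1 -162.    64. ]] rim centers [[ 551.1  -50.3   64. ]
 [ 564.4 -160.5   64. ]]
[[380.90606885 381.40521603]] [[   0.     -0.32    0.95 -142.14]
 [   1.      0.     -0.     -0.15]
 [  -0.      0.95    0.32  -83.53]
 [   0.      0.      0.      1.  ]]
[547.93206335 -48.42007417] [ 561.86793665 -163.57992583]
```

Request:
arm_command(
  rows=[
    {"dx": 0.02, "dy": 0.001, "dz": -0.001, "wx": 0, "wy": 0, "wz": 0, "gripper": -1},
    {"dx": 0.04, "dy": 0.001, "dz": -0.001, "wx": 0, "wy": 0, "wz": 0, "gripper": -1},
    {"dx": 0.06, "dy": 0.001, "dz": -0.001, "wx": 0, "wy": 0, "wz": 0, "gripper": -1},
    {"dx": 0.07, "dy": 0.001, "dz": -0.001, "wx": 0, "wy": 0, "wz": 0, "gripper": -1},
    {"dx": 0.078, "dy": 0.001, "dz": -0.001, "wx": 0, "wy": 0, "wz": 0, "gripper": -1},
    {"dx": 0.078, "dy": 0.001, "dz": -0.001, "wx": 0, "wy": 0, "wz": 0, "gripper": -1},
    {"dx": 0.078, "dy": 0.001, "dz": -0.001, "wx": 0, "wy": 0, "wz": 0, "gripper": -1},
    {"dx": 0.078, "dy": 0.001, "dz": -0.001, "wx": 0, "wy": 0, "wz": 0, "gripper": -1},
  ],
)

```text
clock: 4.25
position: [551.0, -50.1, 32.9]
ee_rot: [-0.706, -0.039, 0.706, -0.039]
contact_force: [0.3, 0.5, -0.3]
gripper_width: 85.3
```

```bash
python3 - <<'E'
from h import *
d=grab("wrist"); save(d,"w4.png",None,1.5)
plan([550.4,-50,30],np.radians(-83.4))
print(arm.read_state()["wrist_torque"])
E
```

```text
t 4.3 pos [550.9 -50.1  32.8] F [-0.32 -0.3   0.78] w 85.1 j [ 0.2   0.49 -0.4   0.   -0.68  1.48]
d m [ 0.0028 -0.0001  0.0005] dist 2.8 tool y az -83.7 x axis [-0.001 -0.001 -1.   ]
rv deg [-0.26  0.07 -0.04]
[ 0.02015366 -0.00039555 -0.01422192]
```

View pics/w4.png

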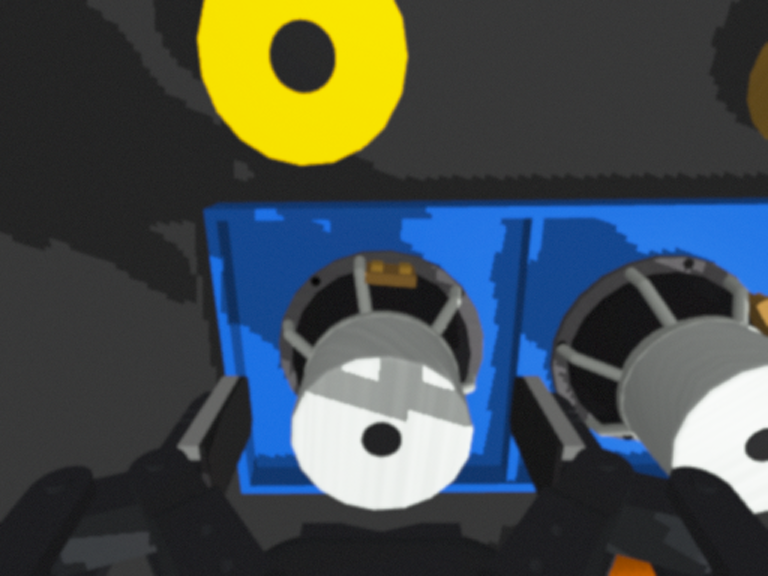

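Request:
arm_command(
  rows=[
    {"dx": 0.002, "dy": 0, "dz": 0, "wx": 0, "wy": 0, "wz": 0, "gripper": -1},
    {"dx": 0.002, "dy": 0, "dz": 0, "wx": 0, "wy": 0, "wz": 0, "gripper": 1},
    {"dx": 0.002, "dy": 0, "dz": 0, "wx": 0, "wy": 0, "wz": 0, "gripper": 1},
    {"dx": 0.002, "dy": 0, "dz": 0, "wx": 0, "wy": 0, "wz": 0, "gripper": 1},
    {"dx": 0.002, "dy": 0, "dz": 0, "wx": 0, "wy": 0, "wz": 0, "gripper": 1},
    {"dx": 0.002, "dy": 0, "dz": 0, "wx": 0, "wy": 0, "wz": 0, "gripper": 1},
    {"dx": 0.002, "dy": 0, "dz": 0, "wx": 0, "wy": 0, "wz": 0, "gripper": 1},
    {"dx": 0.002, "dy": 0, "dz": 0, "wx": 0, "wy": 0, "wz": 0, "gripper": 1},
  ],
)

```text
clock: 5.1
position: [551.3, -50.1, 31.2]
ee_rot: [-0.706, -0.039, 0.706, -0.039]
contact_force: [-0.3, 0.1, 5.5]
gripper_width: 52.9
```

```bash
python3 - <<'E'
from h import *
plan([550.4,-50,30],np.radians(-83.4))
s=arm.read_state();print(s["wrist_torque"],s["joint_efforts"])
E
```

```text
t 5.1 pos [551.3 -50.1  31.2] F [-0.26  0.07  5.51] w 52.9 j [ 0.2   0.49 -0.41  0.   -0.67  1.48]
d m [ 0.0012 -0.0002  0.0009] dist 1.5 tool y az -83.6 x axis [-0.    -0.001 -1.   ]
rv deg [-0.25  0.01 -0.05]
[-0.00742809  0.08660413 -0.00441609] [ 1.85701305e-03 -3.56824422e+01  1.15043476e+01  2.37249680e+00
  8.32149410e-02 -2.25449743e-02]
```

Request:
arm_command(
  rows=[
    {"dx": -0.01, "dy": 0, "dz": 0, "wx": 0, "wy": 0, "wz": 0, "gripper": 1},
    {"dx": -0.025, "dy": 0, "dz": 0, "wx": 0, "wy": 0, "wz": 0, "gripper": 1},
    {"dx": -0.04, "dy": 0, "dz": 0, "wx": 0, "wy": 0, "wz": 0, "gripper": 1},
    {"dx": -0.05, "dy": 0, "dz": 0, "wx": 0, "wy": 0, "wz": 0, "gripper": 1},
    {"dx": -0.05, "dy": 0, "dz": 0, "wx": 0, "wy": 0, "wz": 0, "gripper": 1},
    {"dx": -0.05, "dy": 0, "dz": 0, "wx": 0, "wy": 0, "wz": 0, "gripper": 1},
    {"dx": -0.05, "dy": 0, "dz": 0, "wx": 0, "wy": 0, "wz": 0, "gripper": 1},
    {"dx": -0.05, "dy": 0, "dz": 0, "wx": 0, "wy": 0, "wz": 0, "gripper": 1},
  ],
)

```text
clock: 5.9
position: [550.7, -50.1, 80.4]
ee_rot: [-0.705, -0.039, 0.707, -0.039]
contact_force: [-0.4, -0.6, -2.1]
gripper_width: 52.6
```

```bash
cat > weigh.py <<'E'
from h import *
F=[];J=[]
for i in range(8):
    s=arm.read_state();F.append(s["contact_force"]);J.append(s["joint_efforts"]); d=grab("wrist")
F=np.array(F);print(F.round(2)[:,2],F.mean(0),np.mean(J,0).round(3));
import sys; save(d,sys.argv[1],None,1.5)
plan([550.4,-50,30],np.radians(-83.4))
E
python3 weigh.py w5.png
```

```text
[-2.09 -2.   -2.46 -1.48 -2.67 -2.47 -2.44 -2.87] [ 0.27009107 -0.03811736 -2.3114038 ] [-2.0000e-03 -3.7549e+01  1.4912e+01  3.4030e+00 -8.0000e-03 -0.0000e+00]
t 6.3 pos [551.3 -50.   81.1] F [-0.29 -0.18 -1.68] w 52.3 j [ 0.2   0.42 -0.36  0.   -0.79  1.48]
d m [ 0.0511 -0.0002  0.0009] dist 51.1 tool y az -83.6 x axis [-0.    -0.001 -1.   ]
rv deg [-0.24  0.02 -0.05]
```

View pics/w5.png

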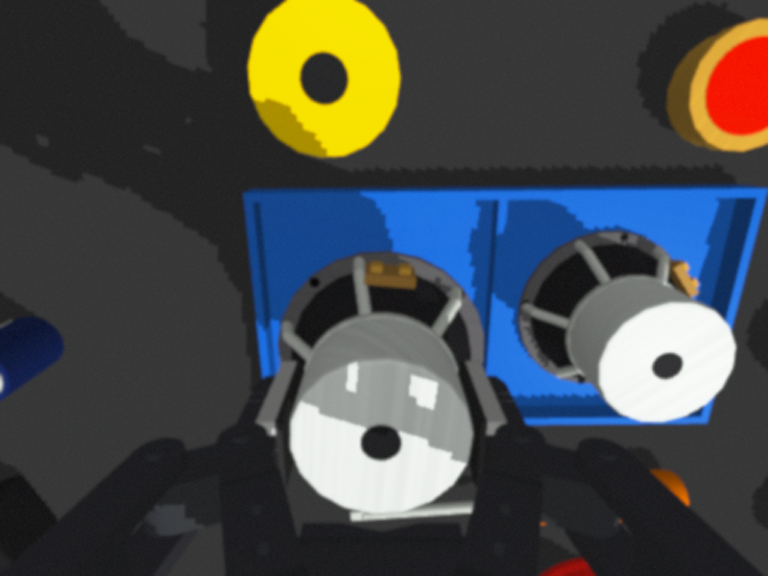

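Request:
arm_command(
  rows=[
    {"dx": 0.01, "dy": 0, "dz": 0, "wx": 0, "wy": 0, "wz": 0, "gripper": 1},
    {"dx": 0.022, "dy": 0, "dz": 0, "wx": 0, "wy": 0, "wz": 0, "gripper": 1},
    {"dx": 0.034, "dy": 0, "dz": 0, "wx": 0, "wy": 0, "wz": 0, "gripper": 1},
    {"dx": 0.042, "dy": 0, "dz": 0, "wx": 0, "wy": 0, "wz": 0, "gripper": 1},
    {"dx": 0.046, "dy": 0, "dz": 0, "wx": 0, "wy": 0, "wz": 0, "gripper": 1},
    {"dx": 0.048, "dy": 0, "dz": 0, "wx": 0, "wy": 0, "wz": 0, "gripper": 1},
    {"dx": 0.0495, "dy": 0, "dz": 0, "wx": 0, "wy": 0, "wz": 0, "gripper": 1},
    {"dx": 0.0495, "dy": 0, "dz": 0, "wx": 0, "wy": 0, "wz": 0, "gripper": 1},
  ],
)

```text
clock: 7.1
position: [551.5, -50.0, 31.8]
ee_rot: [0.706, 0.039, -0.706, 0.039]
contact_force: [0.8, -0.0, -1.6]
gripper_width: 52.7
```

```bash
python3 weigh.py w6.png
```

```text
[-1.56 -1.55 -0.64 -2.28 -1.66 -1.43 -1.79 -1.23] [ 0.07791154  0.03586936 -1.51715427] [ 0.0000e+00 -3.9119e+01  1.3152e+01  3.0000e+00 -1.0000e-03 -0.0000e+00]
t 7.5 pos [551.3 -50.   31.8] F [ 0.46 -0.27 -1.42] w 52.8 j [ 0.2   0.49 -0.41  0.   -0.67  1.48]
d m [ 0.0018 -0.0001  0.0009] dist 2.1 tool y az -83.6 x axis [ 0.    -0.001 -1.   ]
rv deg [-0.25 -0.   -0.05]
```

Just touching (about 0.8 N taken by the tray). I lower 1 mm more, then open slowly.

Request:
arm_command(
  rows=[
    {"dx": 0.001, "dy": 0, "dz": 0, "wx": 0, "wy": 0, "wz": 0, "gripper": 1},
    {"dx": 0.001, "dy": 0, "dz": 0, "wx": 0, "wy": 0, "wz": 0, "gripper": 1},
    {"dx": 0.001, "dy": 0, "dz": 0, "wx": 0, "wy": 0, "wz": 0, "gripper": 0.0},
    {"dx": 0.001, "dy": 0, "dz": 0, "wx": 0, "wy": 0, "wz": 0, "gripper": -0.5},
    {"dx": 0.001, "dy": 0, "dz": 0, "wx": 0, "wy": 0, "wz": 0, "gripper": -1},
    {"dx": 0.001, "dy": 0, "dz": 0, "wx": 0, "wy": 0, "wz": 0, "gripper": -1},
    {"dx": 0.001, "dy": 0, "dz": 0, "wx": 0, "wy": 0, "wz": 0, "gripper": -1},
    {"dx": 0.001, "dy": 0, "dz": 0, "wx": 0, "wy": 0, "wz": 0, "gripper": -1},
  ],
)

```text
clock: 8.3
position: [551.4, -50.1, 30.8]
ee_rot: [0.706, 0.039, -0.706, 0.039]
contact_force: [-0.0, -0.1, 0.4]
gripper_width: 85.5
```

```bash
python3 weigh.py w7.png
```

```text
[ 0.44 -0.33  0.39 -0.07 -0.52 -0.09  0.07  0.43] [-0.07709304  0.04540163  0.04134141] [ -0.    -38.268  12.638   2.808  -0.      0.   ]
t 8.7 pos [551.4 -50.   30.8] F [ 0.49 -0.59 -0.47] w 85.5 j [ 0.2   0.49 -0.41  0.   -0.67  1.48]
d m [ 0.0008 -0.0002  0.001 ] dist 1.3 tool y az -83.6 x axis [ 0.    -0.001 -1.   ]
rv deg [-0.24 -0.01 -0.05]
```

View pics/w7.png

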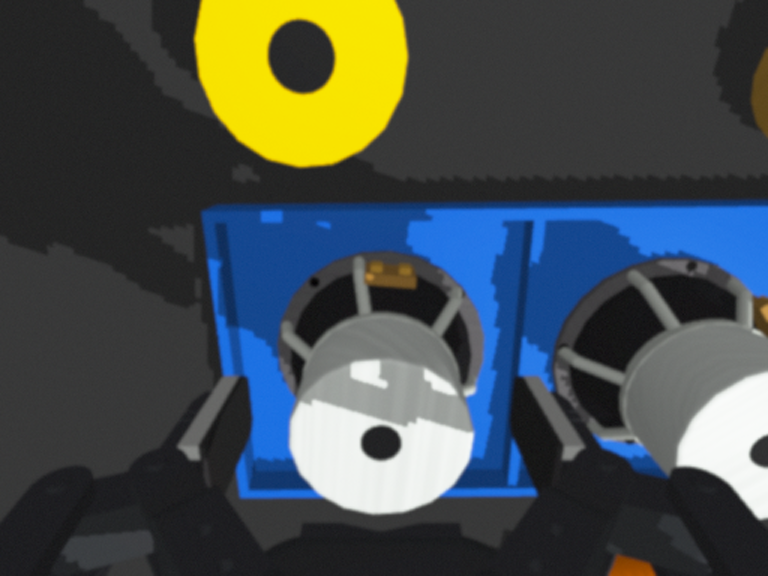

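Request:
arm_command(
  rows=[
    {"dx": -0.03, "dy": 0, "dz": 0, "wx": 0, "wy": 0, "wz": 0, "gripper": -1},
    {"dx": -0.06, "dy": 0, "dz": 0, "wx": 0, "wy": 0, "wz": 0, "gripper": -1},
    {"dx": -0.085, "dy": 0, "dz": 0, "wx": 0, "wy": 0, "wz": 0, "gripper": -1},
    {"dx": -0.085, "dy": 0.035, "dz": 0.001, "wx": 0, "wy": 0, "wz": 0, "gripper": -1},
    {"dx": -0.085, "dy": 0.075, "dz": 0.002, "wx": 0, "wy": 0, "wz": 0, "gripper": -1},
    {"dx": -0.085, "dy": 0.105, "dz": 0.003, "wx": 0, "wy": 0, "wz": 0, "gripper": -1},
    {"dx": -0.085, "dy": 0.1125, "dz": 0.003, "wx": 0, "wy": 0, "wz": 0, "gripper": -1},
    {"dx": -0.085, "dy": 0.1125, "dz": 0.003, "wx": 0, "wy": 0, "wz": 0, "gripper": -1},
  ],
)

```text
clock: 9.5
position: [560.6, -163.0, 115.7]
ee_rot: [-0.706, -0.038, 0.706, -0.039]
contact_force: [0.8, 0.5, 0.4]
gripper_width: 85.4
```

```bash
python3 wm.py w8.png; python3 - <<'E'
from h import *
plan([561,-162,30])
E
```

```text
t 9.55 pos [ 560.6 -162.2  115.7] F [-0.75  0.44 -0.13] w 85.4 j [-0.    0.42 -0.25  0.   -0.9   1.68]
d m [-0.0844 -0.1128  0.0002] dist 140.9 tool y az -83.7 x axis [-0.    -0.001 -1.   ]
rv deg [-0.29  0.02 -0.03]
[  52  175  113   71 4241] [108. 204.] 56.0 [558.3 -62.8  64. ]
[ 215  179   84   70 3984] [257.5 210.5] 43.0 [ 564.8 -165.1   64. ]
[158 307  54   7 157] [184.5 309.5] 26.6 [ 476.  -118.1   64. ]
((554.9129638671875, -106.21565246582031), (125.63369750976562, 236.88571166992188), 6.968263626098633)
t 9.55 pos [ 560.6 -162.2  115.7] F [-0.75  0.44 -0.13] w 85.4 j [-0.    0.42 -0.25  0.   -0.9   1.68]
d m [ 0.0857 -0.0002 -0.0005] dist 85.7 tool y az -83.7 x axis [-0.    -0.001 -1.   ]
```

View pics/w8.png

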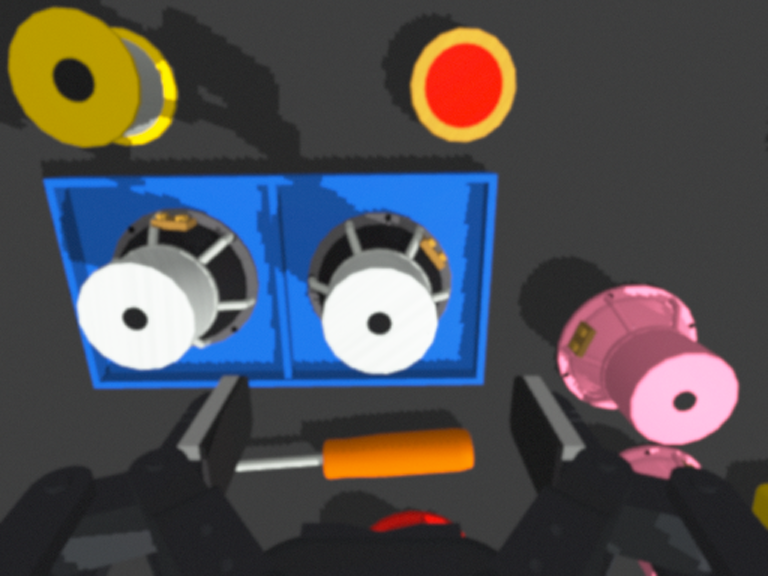

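```bash
python3 - <<'E'
from h import *
import pickle; d=pickle.load(open("w.pkl","rb"))
px=lambda p:(np.array(p)+.5)/1.5-.5
print(toplane(d,px([(379.5,323),(135,318.5),(684,401)]),64).round(1))
E
```

```text
[[ 560.9 -162.3   64. ]
 [ 550.9  -50.1   64. ]
 [ 536.  -315.6   64. ]]
```

Right can at (561,-162), left at (551,-50) in its place; the pink one is 150 mm away. Going down.

Request:
arm_command(
  rows=[
    {"dx": 0.025, "dy": 0, "dz": 0, "wx": 0, "wy": 0, "wz": 0, "gripper": -1},
    {"dx": 0.05, "dy": 0, "dz": 0, "wx": 0, "wy": 0, "wz": 0, "gripper": -1},
    {"dx": 0.07, "dy": 0, "dz": 0, "wx": 0, "wy": 0, "wz": 0, "gripper": -1},
    {"dx": 0.08, "dy": 0, "dz": 0, "wx": 0, "wy": 0, "wz": 0, "gripper": -1},
    {"dx": 0.085, "dy": 0, "dz": 0, "wx": 0, "wy": 0, "wz": 0, "gripper": -1},
    {"dx": 0.085, "dy": 0, "dz": 0, "wx": 0, "wy": 0, "wz": 0, "gripper": -1},
    {"dx": 0.085, "dy": 0, "dz": 0, "wx": 0, "wy": 0, "wz": 0, "gripper": -1},
    {"dx": 0.085, "dy": 0, "dz": 0, "wx": 0, "wy": 0, "wz": 0, "gripper": -1},
  ],
)

```text
clock: 10.35
position: [561.3, -162.1, 31.8]
ee_rot: [0.707, 0.039, -0.705, 0.039]
contact_force: [-0.2, 0.2, 0.9]
gripper_width: 85.1
```

Request:
arm_command(
  rows=[
    {"dx": 0, "dy": 0, "dz": 0, "wx": 0, "wy": 0, "wz": 0, "gripper": 1},
    {"dx": 0, "dy": 0, "dz": 0, "wx": 0, "wy": 0, "wz": 0, "gripper": 1},
    {"dx": 0, "dy": 0, "dz": 0, "wx": 0, "wy": 0, "wz": 0, "gripper": 1},
    {"dx": 0, "dy": 0, "dz": 0, "wx": 0, "wy": 0, "wz": 0, "gripper": 1},
    {"dx": 0, "dy": 0, "dz": 0, "wx": 0, "wy": 0, "wz": 0, "gripper": 1},
    {"dx": 0, "dy": 0, "dz": 0, "wx": 0, "wy": 0, "wz": 0, "gripper": 1},
    {"dx": 0, "dy": 0, "dz": 0, "wx": 0, "wy": 0, "wz": 0, "gripper": 1},
    {"dx": 0, "dy": 0, "dz": 0, "wx": 0, "wy": 0, "wz": 0, "gripper": 1},
  ],
)

```text
clock: 11.15
position: [561.9, -162.2, 32.7]
ee_rot: [0.707, 0.039, -0.705, 0.039]
contact_force: [-1.3, 0.8, 5.3]
gripper_width: 52.6
```

Request:
arm_command(
  rows=[
    {"dx": -0.01, "dy": 0, "dz": 0, "wx": 0, "wy": 0, "wz": 0, "gripper": 1},
    {"dx": -0.025, "dy": 0, "dz": 0, "wx": 0, "wy": 0, "wz": 0, "gripper": 1},
    {"dx": -0.04, "dy": 0, "dz": 0, "wx": 0, "wy": 0, "wz": 0, "gripper": 1},
    {"dx": -0.05, "dy": 0, "dz": 0, "wx": 0, "wy": 0, "wz": 0, "gripper": 1},
    {"dx": -0.05, "dy": 0, "dz": 0, "wx": 0, "wy": 0, "wz": 0, "gripper": 1},
    {"dx": -0.05, "dy": 0, "dz": 0, "wx": 0, "wy": 0, "wz": 0, "gripper": 1},
    {"dx": -0.05, "dy": 0, "dz": 0, "wx": 0, "wy": 0, "wz": 0, "gripper": 1},
    {"dx": -0.05, "dy": 0, "dz": 0, "wx": 0, "wy": 0, "wz": 0, "gripper": 1},
  ],
)

```text
clock: 11.95
position: [561.0, -162.1, 81.7]
ee_rot: [0.706, 0.039, -0.706, 0.039]
contact_force: [-0.5, 0.2, -5.9]
gripper_width: 52.3
```

```bash
python3 weigh.py w9.png
```

```text
[-5.86 -4.46 -4.07 -5.2  -5.08 -4.33 -4.61 -4.18] [-1.57444664e-03  4.84152678e-02 -4.72487598e+00] [-4.0000e-03 -4.1790e+01  1.6382e+01  3.8790e+00 -4.0000e-03  0.0000e+00]
t 12.35 pos [ 561.7 -162.2   82.6] F [ 0.94  0.36 -4.51] w 52.5 j [-0.    0.46 -0.28  0.   -0.82  1.68]
d m [ 0.0525 -0.1128 -0.001 ] dist 124.4 tool y az -83.7 x axis [ 0.003 -0.001 -1.   ]
rv deg [-0.27 -0.18 -0.08]
```

View pics/w9.png

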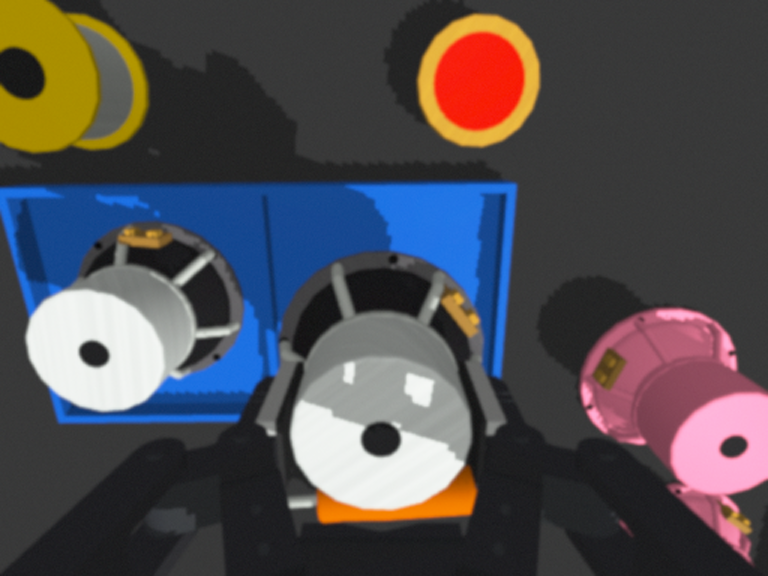

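The right one weighs about 4.7 N against 2.3 N for the left, so it is the heavier. As asked, I set it back too before taking it to the lamp.

Request:
arm_command(
  rows=[
    {"dx": 0.01, "dy": 0, "dz": 0, "wx": 0, "wy": 0, "wz": 0, "gripper": 1},
    {"dx": 0.022, "dy": 0, "dz": 0, "wx": 0, "wy": 0, "wz": 0, "gripper": 1},
    {"dx": 0.034, "dy": 0, "dz": 0, "wx": 0, "wy": 0, "wz": 0, "gripper": 1},
    {"dx": 0.042, "dy": 0, "dz": 0, "wx": 0, "wy": 0, "wz": 0, "gripper": 1},
    {"dx": 0.046, "dy": 0, "dz": 0, "wx": 0, "wy": 0, "wz": 0, "gripper": 1},
    {"dx": 0.048, "dy": 0, "dz": 0, "wx": 0, "wy": 0, "wz": 0, "gripper": 1},
    {"dx": 0.0495, "dy": 0, "dz": 0, "wx": 0, "wy": 0, "wz": 0, "gripper": 1},
    {"dx": 0.0495, "dy": 0, "dz": 0, "wx": 0, "wy": 0, "wz": 0, "gripper": 1},
  ],
)

```text
clock: 13.15
position: [562.1, -162.3, 33.3]
ee_rot: [0.707, 0.039, -0.705, 0.039]
contact_force: [0.6, -0.4, -4.8]
gripper_width: 52.7
```

```bash
python3 weigh.py w10.png
```

```text
[-4.82 -4.68 -4.74 -4.7  -4.73 -5.6  -5.09 -4.69] [ 0.04488602 -0.09981897 -4.88021535] [ 1.0000e-03 -4.3249e+01  1.4682e+01  3.4760e+00  6.0000e-03  0.0000e+00]
t 13.55 pos [ 561.9 -162.2   33.3] F [ 0.07  0.51 -4.85] w 52.6 j [-0.    0.53 -0.33  0.   -0.71  1.68]
d m [ 0.0032 -0.1128 -0.0009] dist 112.9 tool y az -83.7 x axis [ 0.003 -0.001 -1.   ]
rv deg [-0.27 -0.19 -0.08]
```

Still hanging by about 1 mm; lower 2 mm and release.

Request:
arm_command(
  rows=[
    {"dx": 0.001, "dy": 0, "dz": 0, "wx": 0, "wy": 0, "wz": 0, "gripper": 1},
    {"dx": 0.002, "dy": 0, "dz": 0, "wx": 0, "wy": 0, "wz": 0, "gripper": 1},
    {"dx": 0.002, "dy": 0, "dz": 0, "wx": 0, "wy": 0, "wz": 0, "gripper": 1},
    {"dx": 0.002, "dy": 0, "dz": 0, "wx": 0, "wy": 0, "wz": 0, "gripper": 1},
    {"dx": 0.002, "dy": 0, "dz": 0, "wx": 0, "wy": 0, "wz": 0, "gripper": 0.0},
    {"dx": 0.002, "dy": 0, "dz": 0, "wx": 0, "wy": 0, "wz": 0, "gripper": -0.5},
    {"dx": 0.002, "dy": 0, "dz": 0, "wx": 0, "wy": 0, "wz": 0, "gripper": -0.7},
    {"dx": 0.002, "dy": 0, "dz": 0, "wx": 0, "wy": 0, "wz": 0, "gripper": -0.7},
  ],
)

```text
clock: 14.35
position: [562.5, -162.3, 31.5]
ee_rot: [0.708, 0.039, -0.704, 0.04]
contact_force: [-0.4, -0.5, -0.2]
gripper_width: 73.0
```

```bash
python3 weigh.py w11.png
```

```text
[-0.17  0.41 -0.29  1.06  0.01  0.24 -0.32 -0.24] [-0.26963871  0.03472587  0.08770001] [ 2.0000e-03 -4.0730e+01  1.3295e+01  2.9530e+00  1.1000e-02  0.0000e+00]
t 14.75 pos [ 562.  -162.2   31.3] F [ 1.11 -0.52 -0.66] w 72.3 j [-0.    0.53 -0.33  0.   -0.71  1.68]
d m [ 0.0011 -0.1128 -0.0009] dist 112.8 tool y az -83.7 x axis [ 0.004 -0.001 -1.   ]
rv deg [-0.27 -0.19 -0.08]
```

View pics/w11.png

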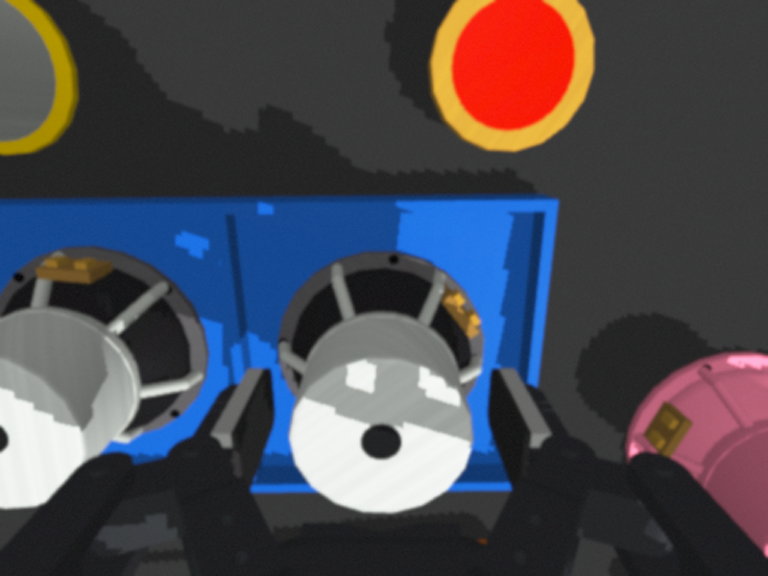

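Request:
arm_command(
  rows=[
    {"dx": 0, "dy": 0, "dz": 0, "wx": 0, "wy": 0, "wz": 0, "gripper": 1},
    {"dx": 0, "dy": 0, "dz": 0, "wx": 0, "wy": 0, "wz": 0, "gripper": 1},
    {"dx": 0, "dy": 0, "dz": 0, "wx": 0, "wy": 0, "wz": 0, "gripper": 1},
    {"dx": 0, "dy": 0, "dz": 0, "wx": 0, "wy": 0, "wz": 0, "gripper": 1},
    {"dx": 0, "dy": 0, "dz": 0, "wx": 0, "wy": 0, "wz": 0, "gripper": 1},
    {"dx": 0, "dy": 0, "dz": 0, "wx": 0, "wy": 0, "wz": 0, "gripper": 1},
    {"dx": 0, "dy": 0, "dz": 0, "wx": 0, "wy": 0, "wz": 0, "gripper": 1},
    {"dx": 0, "dy": 0, "dz": 0, "wx": 0, "wy": 0, "wz": 0, "gripper": 1},
  ],
)

```text
clock: 15.55
position: [562.3, -162.3, 31.6]
ee_rot: [0.708, 0.039, -0.705, 0.04]
contact_force: [-0.8, 0.2, 4.4]
gripper_width: 52.4
```

Request:
arm_command(
  rows=[
    {"dx": -0.01, "dy": 0, "dz": 0, "wx": 0, "wy": 0, "wz": 0, "gripper": 1},
    {"dx": -0.025, "dy": 0, "dz": 0, "wx": 0, "wy": 0, "wz": 0, "gripper": 1},
    {"dx": -0.045, "dy": 0, "dz": 0, "wx": 0, "wy": 0, "wz": 0, "gripper": 1},
    {"dx": -0.07, "dy": 0, "dz": 0, "wx": 0, "wy": 0, "wz": 0, "gripper": 1},
    {"dx": -0.1, "dy": 0, "dz": 0, "wx": 0, "wy": 0, "wz": 0, "gripper": 1},
    {"dx": -0.125, "dy": 0, "dz": 0, "wx": 0, "wy": 0, "wz": 0, "gripper": 1},
    {"dx": -0.145, "dy": 0, "dz": 0, "wx": 0, "wy": 0, "wz": 0, "gripper": 1},
    {"dx": -0.155, "dy": 0, "dz": 0, "wx": 0, "wy": 0, "wz": 0, "gripper": 1},
  ],
)

```text
clock: 16.35
position: [561.2, -161.9, 187.4]
ee_rot: [0.708, 0.039, -0.704, 0.039]
contact_force: [0.3, -0.4, -4.9]
gripper_width: 52.4
```

```bash
python3 weigh.py w12.png; python3 - <<'E'
from h import *
plan([519,267,187])
E
```

```text
[-4.91 -3.62 -4.79 -5.4  -6.18 -4.69 -4.86 -4.83] [ 0.08348802 -0.27086266 -4.90950398] [-7.0000e-03 -3.9025e+01  1.9405e+01  4.5800e+00 -3.0000e-02 -0.0000e+00]
t 16.75 pos [ 560.9 -162.   185.1] F [-0.03  0.09 -4.5 ] w 52.8 j [-0.    0.35 -0.17  0.   -1.05  1.68]
d m [ 0.155  -0.1126 -0.0017] dist 191.6 tool y az -83.7 x axis [ 0.001 -0.001 -1.   ]
rv deg [-0.27 -0.07 -0.06]
t 16.75 pos [ 560.9 -162.   185.1] F [-0.03  0.09 -4.5 ] w 52.8 j [-0.    0.35 -0.17  0.   -1.05  1.68]
d m [-0.0023 -0.431  -0.0057] dist 431.0 tool y az -83.7 x axis [ 0.001 -0.001 -1.   ]
```

View pics/w12.png

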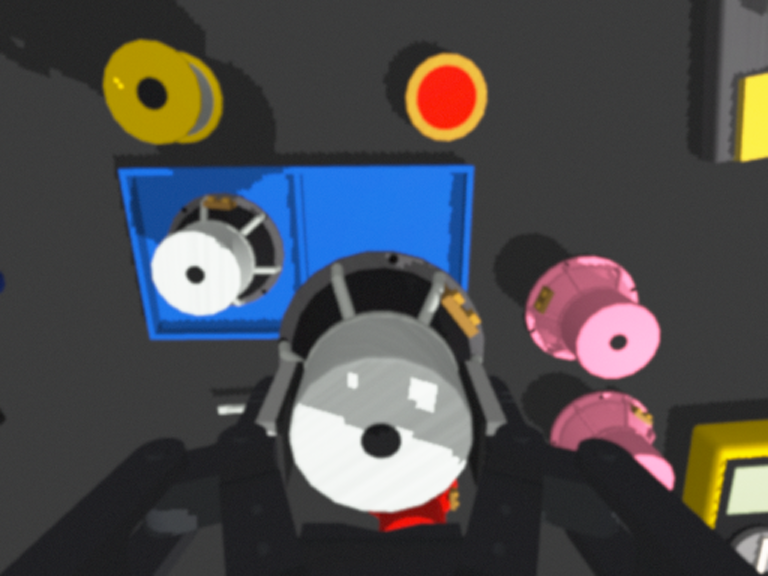

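Request:
arm_command(
  rows=[
    {"dx": 0, "dy": -0.01, "dz": 0, "wx": 0, "wy": 0, "wz": 0, "gripper": 1},
    {"dx": 0, "dy": -0.03, "dz": 0, "wx": 0, "wy": 0, "wz": 0, "gripper": 1},
    {"dx": 0, "dy": -0.055, "dz": -0.001, "wx": 0, "wy": 0, "wz": 0, "gripper": 1},
    {"dx": 0, "dy": -0.085, "dz": -0.001, "wx": 0, "wy": 0, "wz": 0, "gripper": 1},
    {"dx": 0, "dy": -0.115, "dz": -0.002, "wx": 0, "wy": 0, "wz": 0, "gripper": 1},
    {"dx": 0, "dy": -0.145, "dz": -0.002, "wx": 0, "wy": 0, "wz": 0, "gripper": 1},
    {"dx": 0, "dy": -0.175, "dz": -0.003, "wx": 0, "wy": 0, "wz": 0, "gripper": 1},
    {"dx": 0, "dy": -0.205, "dz": -0.003, "wx": 0, "wy": 0, "wz": 0, "gripper": 1},
  ],
)

```text
clock: 17.55
position: [540.7, 43.8, 184.6]
ee_rot: [0.706, 0.039, -0.706, 0.039]
contact_force: [1.1, 1.2, -4.0]
gripper_width: 52.9
```

```bash
python3 - <<'E'
from h import *
plan([519,267,187],np.radians(-83.5))
E
```

```text
t 17.55 pos [540.7  43.8 184.6] F [ 1.12  1.25 -3.96] w 52.9 j [ 0.38  0.28 -0.27  0.   -1.02  1.3 ]
d m [-0.0025 -0.2242 -0.0031] dist 224.2 tool y az -83.7 x axis [ 0.001 -0.001 -1.   ]
rv deg [-0.15 -0.05 -0.05]
```

Request:
arm_command(
  rows=[
    {"dx": -0.001, "dy": -0.03, "dz": 0, "wx": 0, "wy": 0, "wz": 0, "gripper": 1},
    {"dx": -0.001, "dy": -0.065, "dz": -0.001, "wx": 0, "wy": 0, "wz": 0, "gripper": 1},
    {"dx": -0.001, "dy": -0.1, "dz": -0.001, "wx": 0, "wy": 0, "wz": 0, "gripper": 1},
    {"dx": -0.002, "dy": -0.135, "dz": -0.002, "wx": 0, "wy": 0, "wz": 0, "gripper": 1},
    {"dx": -0.002, "dy": -0.17, "dz": -0.002, "wx": 0, "wy": 0, "wz": 0, "gripper": 1},
    {"dx": -0.002, "dy": -0.2, "dz": -0.003, "wx": 0, "wy": 0, "wz": 0, "gripper": 1},
    {"dx": -0.002, "dy": -0.217, "dz": -0.003, "wx": 0, "wy": 0, "wz": 0, "gripper": 1},
    {"dx": -0.002, "dy": -0.224, "dz": -0.003, "wx": 0, "wy": 0, "wz": 0, "gripper": 1},
  ],
)

```text
clock: 18.35
position: [518.2, 268.5, 185.9]
ee_rot: [0.706, 0.039, -0.706, 0.04]
contact_force: [-0.1, -1.0, -4.6]
gripper_width: 52.5
```

```bash
python3 - <<'E'
from h import *
a=grab("wrist")
for n in("scene","top"):
    d=grab(n); save(d,n+"_end.png",None,1.5)
    f=np.array([533.3,538.8,0]);b=R.from_euler('z',-.05).as_matrix();S=f+b@[0,-273,200]
    print(n,S,proj(d,S)*1.5)
save(d,"tray_end.png",(260,140,400,260),5)
px=lambda p:(np.array(p)+.5)/5-.5+np.array((260,140))
plan([519,267,187],np.radians(-83.5))
E
```

```text
scene [519.65568679 266.14117891 200.        ] [[442.5144474  262.61137353]]
top [519.65568679 266.14117891 200.        ] [[301.12312114 286.73765365]]
t 18.5 pos [518.5 266.4 186.1] F [ 0.09 -0.67 -4.85] w 52.8 j [ 0.75  0.35 -0.16  0.   -1.06  0.93]
d m [-0.0009 -0.0006 -0.0006] dist 1.2 tool y az -83.7 x axis [-0.    -0.002 -1.   ]
rv deg [-0.15  0.01 -0.09]
```

View pics/scene_end.png

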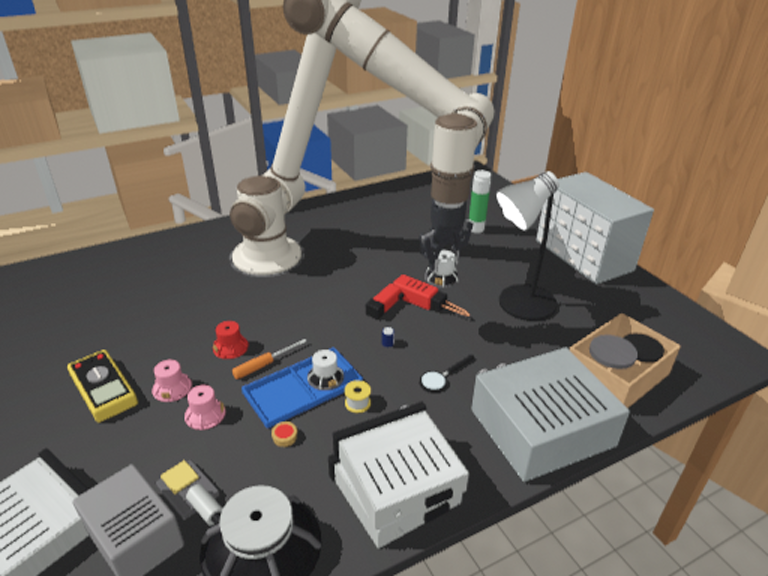

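View pics/top_end.png

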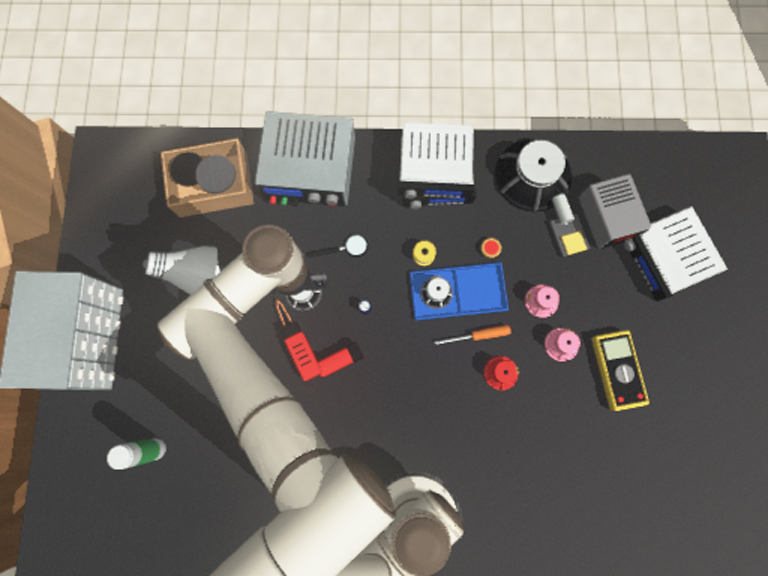

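In the scene view the can is at (445,262) and the spot projects to (442,263). The left driver stands in its compartment, and the other things look unmoved. I let the arm settle, then hand in.

Request:
arm_command(
  rows=[
    {"dx": 0, "dy": 0, "dz": 0, "wx": 0, "wy": 0, "wz": 0, "gripper": 1},
    {"dx": 0, "dy": 0, "dz": 0, "wx": 0, "wy": 0, "wz": 0, "gripper": 1},
    {"dx": 0, "dy": 0, "dz": 0, "wx": 0, "wy": 0, "wz": 0, "gripper": 1},
    {"dx": 0, "dy": 0, "dz": 0, "wx": 0, "wy": 0, "wz": 0, "gripper": 1},
    {"dx": 0, "dy": 0, "dz": 0, "wx": 0, "wy": 0, "wz": 0, "gripper": 1},
    {"dx": 0, "dy": 0, "dz": 0, "wx": 0, "wy": 0, "wz": 0, "gripper": 1},
    {"dx": 0, "dy": 0, "dz": 0, "wx": 0, "wy": 0, "wz": 0, "gripper": 1},
    {"dx": 0, "dy": 0, "dz": 0, "wx": 0, "wy": 0, "wz": 0, "gripper": 1},
  ],
)

```text
clock: 19.3
position: [518.5, 266.4, 186.1]
ee_rot: [-0.706, -0.039, 0.706, -0.04]
contact_force: [-0.6, -0.8, -5.2]
gripper_width: 52.6
```

```bash
python3 - <<'E'
from h import *
plan([519,267,187]); print(arm.read_state()["joint_vel"].round(4)); print(arm.job_done())
E
```

```text
t 19.3 pos [518.5 266.4 186.1] F [-0.62 -0.8  -5.18] w 52.6 j [ 0.75  0.35 -0.16  0.   -1.06  0.93]
d m [-0.0009 -0.0005 -0.0006] dist 1.2 tool y az -83.6 x axis [-0.    -0.002 -1.   ]
[-0.0002 -0.0005 -0.0002  0.0017  0.0006 -0.0005]
the job is handed in; nothing more can be done
None
```

The heavier driver is now held magnet up in the lamp's beam, and the job was handed in at 19.3 s. I lifted each driver, felt its weight and set it back. The left weighs about 2.3 N (0.24 kg) and the right about 4.8 N (0.49 kg), so I took the right one to the lamp.

- **Held driver:** the can's centre is at about (518, 266, 201) mm. My estimate of the spot is (519, 266, 200) mm. In the scene view the can shows at (445, 262) and the spot projects to (442, 263). The fingers sit at 52.6 mm on the 54 mm can and the joints are still.
- **Lighter driver:** it stands released in the left compartment, about 3 mm from the middle.
- **Other things on the bench:** they look unmoved in the last pictures, checked by eye only.
- **Doubt:** the lamp's direction comes from two image fits that agreed to about 0.01 rad, or 2 mm at the spot. In the top view the fitted rim was up to 1 pixel off.

No check failed.

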